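# Hold a bread roll over a food parcel with tongs

### The job

Pick up the kitchen tongs by their black grips, take the round bread roll off the baking sheet with them, and finish holding the roll in the tongs over the middle of the open parcel box, a hand's breadth above its rim, so that I can slip a paper bag over it: your program ends while still squeezing the tongs and holding the roll up, with nothing put down. Touch the bread only with the tongs, never with the gripper itself, and leave the other bread and the groceries where they are.

Things in the scene. Friction and masses are not known exactly. Their poses are not given: they have to be found in the camera images.
- tongs: steel kitchen tongs, 260 mm long, 32 mm tall, 135 g, lying on their side: the arms open and shut horizontally, evenly about the centre line. Origin on the centre line between the black grips (balance point), at underside level; x from hinge to heads, y to the left arm, z up. Hinge pin (16 mm thick) at x -85 mm, ring behind it to -121, middle of the heads at +123 open, +128 shut on the roll
- tongs_grip (a point): where to hold the tongs: between their black rubber grips, 16 mm above the underside. Each grip: 56 mm along x, 22 mm tall, flat outside. Between fingers they measure 61 mm sprung open, 42 mm shut on the roll; squeezed to 54 mm they can be lifted, the heads still clear of the roll. The spring resists with 9 N a side, 11 N on the roll; let go, they spring open. Heads move twice as far as the grips
- tongs_left: left arm of the tongs (steel strip, black grip, cupped head); frame at the hinge pin, at underside level, parallel to the frame of the tongs when open, turning about z by 0 to 0.22 rad as it closes
- tongs_right: right arm of the tongs, the mirror image of the left
- tongs_left_head (a point): deepest point of the left head's cupped inner face, at mid height. The head is a shallow V of two steel plates, 47 mm long in all, 32 mm tall, open towards the other head; its ends stand 7 mm inwards of this point, its back 4 mm outwards. The two deepest points are 110 mm apart open, 90 with the grips at 54 mm, 62 when shut on the round roll
- tongs_right_head (a point): the same on the right head
- tong_board: flat white plastic board under the tongs, 290 x 130 x 6 mm, fixed; origin under its centre, x along its length
- roll: the round bread roll: flat underside, straight sides from 13 to 29 mm up, domed top with a scored cross; 58 mm diameter, 47 mm tall, about 50 g, firm; origin at the centre of its underside. The only plain round one; all the bread is of the same crust brown
- tray: flat aluminium baking sheet, 250 (x) x 350 (y) mm, floor 4 mm and rim 9 mm above the table, rim 4 mm thick, fixed; origin under its centre, x away from the robot. In a row along y, 40 mm to the robot's side of the middle and 112 mm apart, lie the round roll, a finger roll and the bagel in any order; two finger rolls lie along y behind them, 75 mm beyond the middle
- parcel_box: open cardboard parcel box, 290 (x) x 210 (y) x 120 mm tall, walls and floor 5 mm, fixed on the table; origin under its centre. Two tins stand in its far end and end below the rim
- finger_roll_a: long finger roll beside the round roll, 124 x 46 x 36 mm (the score marks reach 39 mm), lying lengthwise along the sheet's x; origin under its centre
- finger_roll_b: finger roll of the same size in the back row, across the sheet; origin under its centre
- finger_roll_c: finger roll of the same size in the back row, across the sheet; origin under its centre
- bagel: ring-shaped bagel, 84 mm across, 26 mm tall, hole 32 mm; origin at the centre of its underside
- tin_a: food tin in the parcel box, 74 mm diameter, 108 mm tall; origin under its centre
- tin_b: second tin in the parcel box, the same size; origin under its centre
- jar: glass jar on the table beyond the tongs' board, 68 mm diameter, 115 mm tall; origin under its centre
- carton: cardboard carton on the table beside the jar, to the robot's left, 60 x 150 x 75 mm tall; origin under its centre
There are look-alikes about, which are no part of the job. Leave any purple look-alike of the roll alone.

How it is judged:
By the outcome, as a careful person would: the job done as asked, in the order asked, and still so for the second after the job is handed in, while the arm keeps its last pose, push and grip.
It also fails if it takes over 45 s, if anything falls off the work surface, if the arm or the gripper's body presses on something with over 40 N, if the wrist force passes 120 N, or if a joint passes its speed limit or range.

### The arm

A 7-joint arm with a two-finger parallel gripper is mounted at the origin on the work surface. World frame = base frame: x ahead of the robot, y to its left, z up, the work surface at z = 0. Lengths are in m, angles in rad, forces in N, time in s.
With the tool pointing down it reaches from about 0.4 to 0.85 m from the base axis. Payload 10.4 kg.
Tool frame: the origin (TCP) lies on the centre line of the jaws, within the pads' length; the fingertips stand 17 mm ahead of it and the grasp point (between the pads) lies 2 mm behind it; z points along the fingers, y is the line along which they close (so a half turn about z gives the same grasp; the last joint's range is limited). The gripper opens to 85 mm and grips with 20 to 120 N. Pads are 22 mm wide; open, the fingers measure 114 mm over their backs; the gripper's body (76 mm by 85 mm) begins 54 mm behind the grasp point. The pads swing forward as they close: fully open they stand 13 mm farther back than shut.
Start: joints at [1.21, 0.332, -0.065, 1.46, 0.022, 1.35, -0.088], TCP at [0.207, -0.59, 0.248] pointing down, gripper open.
Joint ranges: [-2.6, 2.6], [-0.5, 2.12], [-1.47, 1.34], [0.16, 2.42], [-1.27, 4.41], [0.06, 2.06], [-2.6, 2.6]. Speed limits (rad/s): [2.22, 2.22, 2.79, 2.79, 3.14, 3.14, 3.14].

### API

Orientations are given as a unit quaternion [x, y, z, w].
In Python, from workcell import get_obs, optics, job gives the robot as it stands. The module is installed in compiled form; this text tells all that it offers.
- The arm moves only by the tool send_rows, never from a script. Its argument "plan" is a list that holds one entry, the list of rows, each a list of 7 numbers: the turn, a rotation vector about the tool's x, y, z in units of 1.5 rad (1.0 is 1.5 rad), then the shift along the tool's x, y, z in units of 20 cm (1.0 is 20 cm), then the opening, from 0 (shut) to 1 (fully open). A call has 1 to 20 rows; each row shifts and turns the commanded pose from where the row before left it, along the tool's axes as they then stand; what a row does not reach is not made up. A row lasts 1/12 s, in which the tool goes at most 41.7 mm and 7.16 degrees, less where a joint would pass 70% of its speed; a pose out of reach is approached as far as the arm can. A call with a number of a shift or a turn outside -1 to 1 is refused whole. A call with a gripper value outside its range is refused whole. The fingers move at their own pace and stop on an object; "squeeze" is the grip in N (left out, the last holds). Time passes only in rows, so rows that do not move let the fingers close. It gives the time, the measured TCP pose, the force, the opening and the grip force at its end, in the units of the state.
- get_obs(): the state, without advancing time (a new reading comes with each control period).
- optics.camera(name): name is "scene" or "top" or "wrist"; returns the picture (420x560x3 uint8, red, green, blue); there is no depth.
- optics.get_calibration(name): a dict with "intrinsics" (3x3 intrinsics, pixels), "world_from_camera" (4x4, takes a point from camera to world coordinates); the wrist camera has in their place "T_tool_cam" (4x4, takes a point from camera to tool coordinates, whose origin is the TCP and whose axes are the flange's). Camera axes: x right, y up, looking along -z (the intrinsics and any distortion apply to the point x, -y, -z); pixel columns grow to the right and rows downward; lengths in m; the calibration is good to about 2 mm. A picture is of the moment at which its call begins: read the wrist's pose just before it. get_calibration takes no time and is no camera call.
- job.hand_in(): hands the job in; it is judged then, once.
The state is a dict: "clock": time; "joint_pos": joint angles; "joint_velocities": joint speeds; "tau": joint torques, N m; "position": TCP position; "ee_rot": TCP orientation; "ft_force": force on the tool from outside, world axes, zero at the start; "torque": the same for the moment, N m; "grip_width": opening from 0.0 (shut) to 1.0 (fully open); "grasp_force": force on a finger pad.
Only numpy, scipy, OpenCV 4.12 (cv2) and the standard library are available. Lean on these libraries where they do the work, as an engineer would, in place of code of your own. Each camera call takes 0.05 s, during which the arm holds its last target. There are 200 camera calls.

## Working session

There is one attempt and no reset: what is moved stays moved. The work goes in short steps, Python scripts to look and compute and a tool call to move; the robot and the scene stay as the last step left them, time stands still between calls to the robot, and variables do not carry over. Pictures are saved under pics/ and viewed, at most 12 in all, crops included, and the job is handed in when it is done.

Besides the shell and the picture viewer there is one more tool, called after "Request:" as name(argument=value, ...), one argument or row to a line, values as JSON. send_rows: Moves the arm, as the interface text tells. Its arguments: {"type":"object","properties":{"plan":{"type":"array"},"squeeze":{"type":"number"}},"required":["plan"]}

```bash
mkdir -p pics; ls; python3 - <<'E'
from workcell import get_obs, optics, job
import cv2,numpy as np
o=get_obs(); print({k:np.round(v,3).tolist() for k,v in o.items()})
for n in ["top","scene"]:
    im=optics.camera(n); cv2.imwrite(f"pics/{n}0.png",im[:,:,::-1]); np.save(f"pics/{n}0.npy",im)
for n in ["top","scene","wrist"]:
    c=optics.get_calibration(n); print(n,{k:np.round(v,4).tolist() for k,v in c.items()})
E
```

```text
pics
{'clock': 0.0, 'joint_pos': [1.21, 0.333, -0.065, 1.461, 0.022, 1.35, -0.089], 'joint_velocities': [-0.001, -0.001, 0.0, 0.002, -0.001, 0.001, -0.0], 'tau': [0.0, -62.544, 0.049, -39.161, 0.016, 0.01, 0.0], 'position': [0.207, -0.589, 0.248], 'ee_rot': [0.986, 0.168, -0.0, -0.001], 'ft_force': [0.038, 0.895, -0.422], 'torque': [-0.018, -0.014, -0.014], 'grasp_force': 0.0, 'grip_width': 1.006}
top {'intrinsics': [[542.2717, 0.0, 274.7663], [0.0, 542.2717, 212.3775], [0.0, 0.0, 1.0]], 'world_from_camera': [[0.014, 0.9964, -0.0841, 0.4841], [-0.9999, 0.0147, 0.0074, 0.0462], [0.0086, 0.084, 0.9964, 1.5263], [0.0, 0.0, 0.0, 1.0]]}
scene {'intrinsics': [[413.4757, 0.0, 282.478], [0.0, 413.4757, 213.763], [0.0, 0.0, 1.0]], 'world_from_camera': [[-0.7419, -0.4778, 0.4704, 1.1076], [0.6705, -0.5253, 0.524, 0.581], [-0.0033, 0.7042, 0.71, 0.766], [0.0, 0.0, 0.0, 1.0]]}
wrist {'intrinsics': [[303.989, 0.0, 277.9565], [0.0, 303.989, 213.1109], [0.0, 0.0, 1.0]], 'T_tool_cam': [[0.0008, 0.961, 0.2765, 0.0698], [1.0, -0.0008, -0.0, -0.0002], [0.0002, 0.2765, -0.961, -0.1254], [0.0, 0.0, 0.0, 1.0]]}
```

View pics/top0.png

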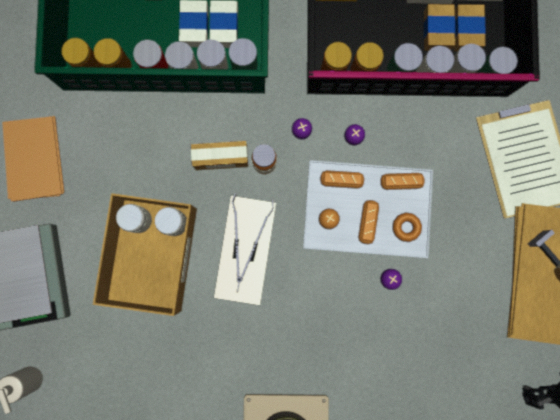

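View pics/scene0.png

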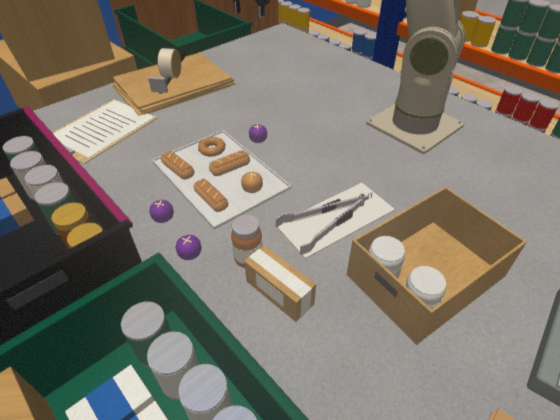

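The top view shows the tongs on the white board, with the hinge near (240,279), grips near (236,249) and (254,253), and heads near (235,200) and (270,207). The box is at about (145,255) and the tray at (369,210).

What could be taken for the roll: the brown round one at (329,218), the bagel at (407,227), and the purple look-alikes at (302,128), (355,134) and (392,280). I choose (329,218), because it is plain, round, brown and on the tray. I'll check it in a close crop.

```bash
cat > h.py <<'E'
import numpy as np, cv2
from workcell import get_obs, optics
from scipy.spatial.transform import Rotation as R
def cam(n,o=None):
    c=optics.get_calibration(n); K=np.array(c["intrinsics"])
    if n!="wrist": return K,np.array(c["world_from_camera"])
    o=o or get_obs(); T=np.eye(4); T[:3,:3]=R.from_quat(o["ee_rot"]).as_matrix(); T[:3,3]=o["position"]
    return K,T@np.array(c["T_tool_cam"])
def ray(px,z,K,T):
    px=np.atleast_2d(px).astype(float)
    d=np.c_[(px[:,0]-K[0,2])/K[0,0],-(px[:,1]-K[1,2])/K[1,1],-np.ones(len(px))]@T[:3,:3].T
    return T[:3,3]+d*((z-T[2,3])/d[:,2])[:,None]
def proj(P,K,T):
    p=(np.atleast_2d(P)-T[:3,3])@T[:3,:3]
    return np.c_[K[0,0]*p[:,0]/-p[:,2]+K[0,2],-K[1,1]*p[:,1]/-p[:,2]+K[1,2]]
E
python3 - <<'E'
from h import *
im=np.load("pics/top0.npy"); K,T=cam("top")
hsv=cv2.cvtColor(im,cv2.COLOR_RGB2HSV)
m=cv2.inRange(hsv,(5,100,80),(20,255,255)); m[:,:300]=0;m[:,440:]=0;m[:160]=0;m[260:]=0
n,_,st,ce=cv2.connectedComponentsWithStats(m)
for s,c in zip(st[1:],ce[1:]):
    if s[4]>50: print("bread",s,np.round(c,1),np.round(ray(c,0.03,K,T),3))
cs={"board":[(232,196),(275,202),(261,304),(215,299)],"tray":[(311,161),(433,169),(429,257),(304,248)]}
for k,v in cs.items(): print(k,np.round(ray(v,0.007,K,T),3).tolist())
print("hinge,ring,gripsL,R,heads",np.round(ray([(240,279),(238,288),(236,249),(254,253),(235,200),(270,207)],0.022,K,T),3).tolist())
print("box rim",np.round(ray([(111,196),(195,207),(178,313),(96,304)],0.12,K,T),3).tolist())
a=cv2.resize(im[185:315,205:345],None,fx=5,fy=4.6,interpolation=cv2.INTER_CUBIC); cv2.imwrite("pics/crop1.png",a[:,:,::-1])
E
```

```text
bread [321 171  43  17 592] [341.8 178.9] [[ 0.707 -0.15   0.03 ]]
bread [381 173  43  16 602] [402.1 180.7] [[ 0.704 -0.319  0.03 ]]
bread [359 201  20  43 605] [368.4 221.7] [[ 0.588 -0.224  0.03 ]]
bread [320 209  19  19 287] [328.9 218.3] [[ 0.596 -0.115  0.03 ]]
bread [393 213  28  28 501] [406.8 226.7] [[ 0.576 -0.331  0.03 ]]
board [[0.657, 0.156, 0.007], [0.642, 0.035, 0.007], [0.357, 0.07, 0.007], [0.369, 0.197, 0.007]]
tray [[0.76, -0.066, 0.007], [0.742, -0.412, 0.007], [0.493, -0.399, 0.007], [0.514, -0.048, 0.007]]
hinge,ring,gripsL,R,heads [[0.426, 0.128, 0.022], [0.401, 0.133, 0.022], [0.508, 0.141, 0.022], [0.497, 0.091, 0.022], [0.644, 0.146, 0.022], [0.626, 0.049, 0.022]]
box rim [[0.639, 0.463, 0.12], [0.614, 0.243, 0.12], [0.341, 0.28, 0.12], [0.361, 0.49, 0.12]]
```

View pics/crop1.png

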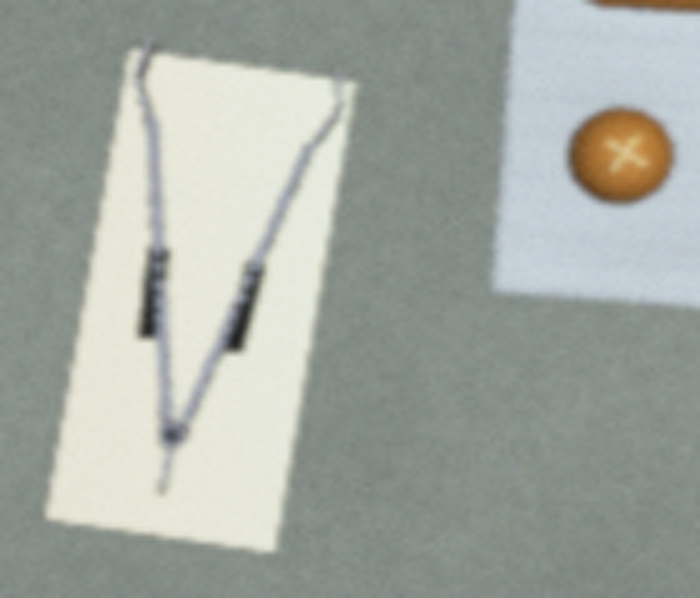

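The crop confirms the plain brown roll with its scored cross, at crop (622,155), which is top-view (329,218). The tongs lie open on their board. Next I move above the tongs.

Request:
send_rows(
  plan=[
    [[0,0,0,0.175,-0.097,0,1],[0,0,0,0.175,-0.097,0,1],[0,0,0,0.175,-0.097,0,1],[0,0,0,0.175,-0.097,0,1],[0,0,0,0.175,-0.097,0,1],[0,0,0,0.175,-0.097,0,1],[0,0,0,0.175,-0.097,0,1],[0,0,0,0.175,-0.097,0,1],[0,0,0,0.096,-0.172,0,1],[0,0,0,0.096,-0.172,0,1],[0,0,0,0.096,-0.172,0,1],[0,0,0,0.096,-0.172,0,1],[0,0,0,0.096,-0.172,0,1],[0,0,0,0.096,-0.172,0,1],[0,0,0,0.096,-0.172,0,1],[0,0,0,0.096,-0.172,0,1],[0,0,0,0.096,-0.172,0,1],[0,0,0,0.096,-0.172,0,1],[0,0,0,0.096,-0.172,0,1],[0,0,0,0.096,-0.172,0,1]],
  ],
  squeeze=40,
)

```text
clock: 1.77
position: [0.5003, 0.1171, 0.2483]
ee_rot: [0.986, 0.168, 0.0, 0.0]
ft_force: [1.7, -0.7, -0.0]
grip_width: 0.998
grasp_force: 0.0
```

Request:
send_rows(
  plan=[
    [[0,0,-0.082,0,0,0,1],[0,0,-0.082,0,0,0,1],[0,0,-0.082,0,0,0,1],[0,0,-0.082,0,0,0,1],[0,0,-0.082,0,0,0,1],[0,0,-0.082,0,0,0,1],[0,0,-0.082,0,0,0,1],[0,0,-0.082,0,0,0,1],[0,0,-0.082,0,0,0,1],[0,0,-0.082,0,0,0,1],[0,0,-0.082,0,0,0,1],[0,0,-0.082,0,0,0,1],[0,0,-0.082,0,0,0,1],[0,0,-0.082,0,0,0,1],[0,0,-0.082,0,0,0,1],[0,0,-0.082,0,0,0,1],[0,0,-0.082,0,0,0,1],[0,0,-0.082,0,0,0,1],[0,0,-0.082,0,0,0,1],[0,0,-0.082,0,0,0,1]],
  ],
)

```text
clock: 3.43
position: [0.5003, 0.1153, 0.248]
ee_rot: [0.168, 0.986, -0.0, -0.0]
ft_force: [-0.8, -0.3, -1.0]
grip_width: 1.001
grasp_force: 0.0
```

```bash
python3 - <<'E'
from h import *
o=get_obs(); print(np.round(o["joint_pos"],3),np.round(o["position"],4),R.from_quat(o["ee_rot"]).as_matrix().round(3).tolist())
K,T=cam("wrist",o); im=optics.camera("wrist"); np.save("pics/w1.npy",im); np.save("pics/w1T.npy",T)
cv2.imwrite("pics/w1.png",im[:,:,::-1])
E
```

```text
[ 0.537  0.186 -0.937  1.713  0.154  1.321  0.802] [0.5003 0.1153 0.248 ] [[-0.944, 0.331, -0.001], [0.331, 0.944, -0.0], [0.0, -0.0, -1.0]]
```

View pics/w1.png

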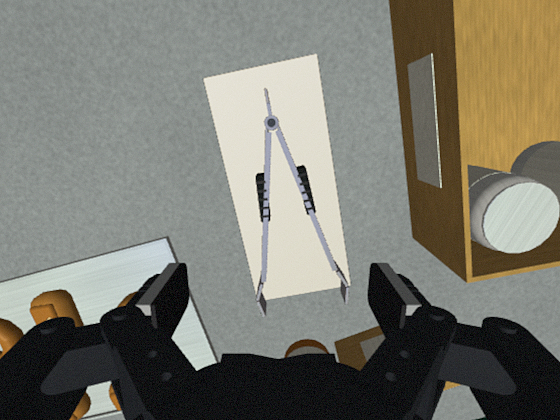

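The wrist view shows the hinge pin at (271,122), the grips at (262,197) and (305,190), and the heads at (262,295) and (345,285). The fingers are at the bottom of the picture.

```bash
python3 - <<'E'
from h import *
im=np.load("pics/w1.npy"); T=np.load("pics/w1T.npy"); K,_=cam("wrist")
g=cv2.cvtColor(im,cv2.COLOR_RGB2GRAY)
m=(g<60).astype(np.uint8); w=np.zeros_like(m); w[150:235,240:330]=1; m*=w
n,l,st,ce=cv2.connectedComponentsWithStats(m)
cs=[]
for i in range(1,n):
    if st[i][4]>40:
        r=cv2.minAreaRect(np.argwhere(l==i)[:,::-1].astype(np.float32))
        P=ray(r[0],0.03,K,T)[0]; cs.append(P); print(st[i],np.round(r[0],1),r[1],np.round(P,4))
c=np.mean(cs[:2],0); h=ray([(271,122)],0.034,K,T)[0]; hd=ray([(262,283),(345,274)],0.038,K,T); 
print("mid grips",c,"hinge",h,"ring",ray([(266,90)],0.022,K,T),"heads",hd)
for a in (c,hd.mean(0)): d=a-h; print("yaw",np.arctan2(d[1],d[0]),np.hypot(*d[:2]))
print("board corners",ray([(204,78),(317,54),(350,286),(256,303)],0.006,K,T).round(4).tolist())
print("tray corner",ray([(167,238)],0.009,K,T))
E
```

```text
[297 166  18  48 258] [305.5 189.1] (47.59526443481445, 8.469709396362305) [0.5103 0.1454 0.03  ]
[256 173  14  49 251] [262.6 196.8] (47.659000396728516, 9.050968170166016) [0.5025 0.0956 0.03  ]
mid grips [0.506387   0.12048099 0.03      ] hinge [0.42758742 0.1328469  0.034     ] ring [[0.394504   0.13867288 0.022     ]] heads [[0.60266476 0.05861333 0.038     ]
 [0.62464096 0.15831854 0.038     ]]
yaw -0.1556591674111724 0.07976395870764538
yaw -0.13029200937294308 0.18765601103052146
board corners [[0.3582, 0.0777, 0.006], [0.3767, 0.2038, 0.006], [0.6624, 0.1617, 0.006], [0.6449, 0.0326, 0.006]]
tray corner [[ 0.51696388 -0.04080487  0.009     ]]
```

Request:
send_rows(
  plan=[
    [[0,0,-0.063,0,0,0,1],[0,0,-0.063,0,0,0,1],[0,0,0,-0.04,0.03,0.16,1],[0,0,0,0,0,0.16,1],[0,0,0,0,0,0.16,1],[0,0,0,0,0,0.16,1],[0,0,0,0,0,0.16,1],[0,0,0,0,0,0.16,1],[0,0,0,0,0,0,1],[0,0,0,0,0,0,1]],
  ],
)

```text
clock: 4.32
position: [0.5083, 0.1201, 0.0557]
ee_rot: [0.078, 0.997, -0.0, -0.002]
ft_force: [0.3, 0.6, 0.6]
grip_width: 1.003
grasp_force: 0.0
```

```bash
python3 - <<'E'
from h import *
o=get_obs(); print(np.round(o["joint_pos"],3),np.round(o["position"],4))
K,T=cam("wrist",o); im=optics.camera("wrist"); np.save("pics/w2.npy",im); np.save("pics/w2T.npy",T)
# overlay: predicted grip centre line
cv2.imwrite("pics/w2.png",im[:,:,::-1])
Tt=np.eye(4);Tt[:3,:3]=R.from_quat(o["ee_rot"]).as_matrix();Tt[:3,3]=o["position"]
for s in (-.0425,.0425): print(proj((Tt@[0,s,0.004,1])[:3],K,T))
E
```

```text
[ 0.413  0.452 -0.857  1.892  0.406  0.985  0.788] [0.5083 0.1201 0.0557]
[[188.11424259 281.18424855]]
[[367.49540629 281.26881971]]
```

View pics/w2.png

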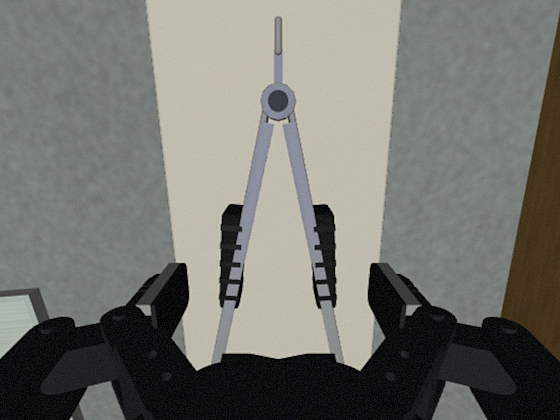

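The tongs are centred between the fingers: the hinge is at (278,100) and the grips span rows 205–306 at columns about 232 and 324. Next I check the position along their length.

```bash
python3 - <<'E'
from h import *
T=np.load("pics/w2T.npy"); K,_=cam("wrist"); o=get_obs()
Rt=R.from_quat(o["ee_rot"]).as_matrix()
def tf(p,z): return ((ray(p,z,K,T)-o["position"])@Rt).round(4)
print("grip ends",tf([(236,207),(229,305),(320,207),(328,305)],0.031))
print("hinge",tf([(278,100)],0.03),tf([(278,100)],0.04))
E
```

```text
grip ends [[ 0.0321 -0.022   0.0263]
 [-0.0249 -0.0281  0.0263]
 [ 0.0322  0.021   0.0263]
 [-0.0249  0.0277  0.0263]]
hinge [[ 0.0837 -0.0005  0.0273]] [[ 0.0829 -0.0005  0.0173]]
```

Request:
send_rows(
  plan=[
    [[0,0,0,0,0,0.08,1],[0,0,0,0,0,0.08,1],[0,0,0,0,0,0,1],[0,0,0,0,0,0,1]],
  ],
)

```text
clock: 4.7
position: [0.5101, 0.1203, 0.026]
ee_rot: [0.078, 0.997, 0.0, 0.001]
ft_force: [-0.2, 0.2, 0.4]
grip_width: 1.001
grasp_force: 0.0
```

Request:
send_rows(
  plan=[
    [[0,0,0,0,0,0,0.64],[0,0,0,0,0,0,0.64],[0,0,0,0,0,0,0.64],[0,0,0,0,0,0,0.64],[0,0,0,0,0,0,0.64],[0,0,0,0,0,0,0.64],[0,0,0,0,0,0,0.64],[0,0,0,0,0,0,0.64]],
  ],
  squeeze=40,
)

```text
clock: 5.37
position: [0.5114, 0.1205, 0.0269]
ee_rot: [0.077, 0.997, 0.0, 0.002]
ft_force: [-0.9, -1.0, 14.4]
grip_width: 0.644
grasp_force: 13.4
```

Request:
send_rows(
  plan=[
    [[0,0,0,0,0,-0.05,0.64],[0,0,0,0,0,-0.1,0.64],[0,0,0,0,0,-0.15,0.64],[0,0,0,0,0,-0.15,0.64],[0,0,0,0,0,-0.1,0.64],[0,0,0,0,0,-0.05,0.64],[0,0,0,0,0,0,0.64],[0,0,0,0,0,0,0.64]],
  ],
)

```text
clock: 6.03
position: [0.5092, 0.1197, 0.144]
ee_rot: [0.078, 0.997, -0.0, 0.0]
ft_force: [0.2, -0.4, -1.5]
grip_width: 0.646
grasp_force: 8.9
```

```bash
python3 - <<'E'
from h import *
o=get_obs(); print(np.round(o["position"],4))
K,T=cam("wrist",o); im=optics.camera("wrist"); np.save("pics/w3.npy",im); np.save("pics/w3T.npy",T)
s=optics.camera("scene"); np.save("pics/s3.npy",s); t=optics.camera("top"); np.save("pics/t3.npy",t)
a=cv2.resize(s[100:340,200:440],(400,400)); b=cv2.resize(im,(400,300)); b=np.vstack([b,np.zeros((100,400,3),np.uint8)])
cv2.imwrite("pics/c3.png",np.hstack([a,b])[:,:,::-1])
E
```

```text
[0.5092 0.1197 0.144 ]
```

View pics/c3.png

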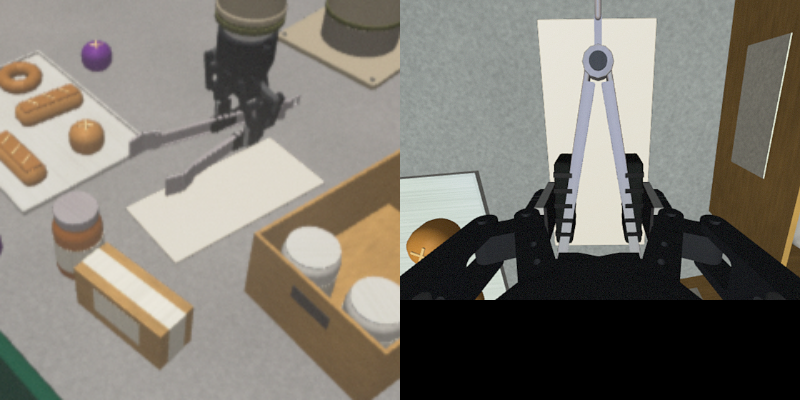

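The tongs hang level in the gripper, with the heads open and clear. I'll step aside so the wrist camera sees the roll and I can measure it in the arm's frame.

Request:
send_rows(
  plan=[
    [[0,0,0,0,0,-0.1,0.64],[0,0,0,0,0,-0.18,0.64],[0,0,0,-0.09,-0.09,0,0.64],[0,0,0,-0.09,-0.09,0,0.64],[0,0,0,-0.09,-0.09,0,0.64],[0,0,0,-0.09,-0.09,0,0.64],[0,0,0,-0.09,-0.09,0,0.64],[0,0,0,-0.09,-0.09,0,0.64],[0,0,0,0,0,0,0.64],[0,0,0,0,0,0,0.64],[0,0,0,0,0,0,0.64]],
  ],
)

```text
clock: 7.1
position: [0.5987, -0.0025, 0.1992]
ee_rot: [0.077, 0.997, 0.0, -0.001]
ft_force: [-0.6, 0.4, -1.3]
grip_width: 0.642
grasp_force: 8.9
```

```bash
python3 - <<'E'
from h import *
o=get_obs(); print(np.round(o["position"],4),np.round(o["joint_pos"],3))
K,T=cam("wrist",o); im=optics.camera("wrist"); np.save("pics/w4.npy",im)
hsv=cv2.cvtColor(im,cv2.COLOR_RGB2HSV)
m=cv2.inRange(hsv,(5,100,80),(20,255,255))
n,l,st,ce=cv2.connectedComponentsWithStats(m)
for s,c in zip(st[1:],ce[1:]):
    if s[4]>150: print("bread",s,np.round(c,1),np.round(ray(s[:2]+s[2:4]/2-.5,0.028,K,T),4))
Rt=R.from_quat(o["ee_rot"]).as_matrix()
T3=np.load("pics/w3T.npy"); print("hinge toolx w3",(ray((277,85),0.153,K,T3)-[0.5092,0.1197,0.144])@Rt)
cv2.imwrite("pics/w4.png",im[:,:,::-1])
E
```

```text
[ 0.5987 -0.0025  0.1992] [ 0.588  0.433 -0.849  1.563  0.332  1.298  1.111]
bread [544   1  16 111 523] [554.5  61.1] [[0.507 0.257 0.028]]
bread [  30  163   67  115 5403] [ 63.9 219.9] [[ 0.5866 -0.2225  0.028 ]]
bread [ 140  187   58   56 2439] [168.5 215.1] [[ 0.5974 -0.1146  0.028 ]]
bread [  0 214   7  38 173] [  2.2 233.3] [[ 0.5901 -0.2883  0.028 ]]
bread [468 276  40  14 158] [486.7 282.9] [[0.7255 0.2089 0.028 ]]
bread [114 293  55  17 437] [144.5 300.1] [[ 0.6898 -0.1696  0.028 ]]
bread [   0  305   77   48 2667] [ 34.3 327.3] [[ 0.7063 -0.2952  0.028 ]]
bread [479 310  81  27 993] [521.5 323.2] [[0.783 0.246 0.028]]
bread [520 350  40  17 363] [541.7 358.1] [[0.8356 0.273  0.028 ]]
hinge toolx w3 [[ 0.08480629 -0.00023894 -0.00882904]]
```

View pics/w4.png

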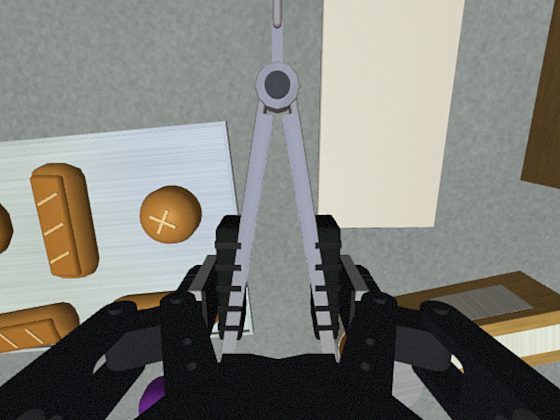

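The roll is at (170,214) in the wrist picture, about (0.598, -0.113) in world coordinates. I move so that the heads are above it.

Request:
send_rows(
  plan=[
    [[0,0,0,0.092,-0.091,0,0.64],[0,0,0,0.092,-0.091,0,0.64],[0,0,0,0.092,-0.091,0,0.64],[0,0,0,0.092,-0.091,0,0.64],[0,0,0,0.092,-0.091,0,0.64],[0,0,0,0.092,-0.091,0,0.64],[0,0,0,0,0,0.165,0.64],[0,0,0,0,0,0.165,0.64],[0,0,0,0,0,0.165,0.64],[0,0,0,0,0,0,0.64],[0,0,0,0,0,0,0.64],[0,0,0,0,0,0,0.64]],
  ],
)

```text
clock: 8.15
position: [0.4743, -0.0934, 0.103]
ee_rot: [0.077, 0.997, -0.0, 0.001]
ft_force: [0.5, 0.4, 0.1]
grip_width: 0.641
grasp_force: 8.9
```

```bash
python3 - <<'E'
from h import *
o=get_obs(); print(np.round(o["position"],4),np.round(o["joint_pos"],3))
s=optics.camera("scene"); t=optics.camera("top")
a=cv2.resize(s[110:230,200:320],(400,400),interpolation=cv2.INTER_CUBIC); b=cv2.resize(t[170:270,280:380],(400,400),interpolation=cv2.INTER_CUBIC)
# mark where roll centre & heads should be
Rt=R.from_quat(o["ee_rot"]).as_matrix(); p=np.array(o["position"])
for nm,z in (("scene",0),("top",0)):
    K,T=cam(nm)
    for y in (-.045,.045): print(nm,proj(p+Rt@[-.125,y,0.005-.0],K,T).round(1),end=" ")
    print("roll",proj([.598,-.113,.028],K,T).round(1))
cv2.imwrite("pics/c5.png",np.hstack([a,b])[:,:,::-1])
E
```

```text
[ 0.4743 -0.0934  0.103 ] [ 0.874  0.267 -0.85   1.958  0.235  1.017  1.334]
scene [[241.5 152.2]] scene [[258.9 170.1]] roll [[251.4 181.4]]
top [[347.6 218.6]] top [[314.  212.9]] roll [[328.1 217.7]]
```

View pics/c5.png

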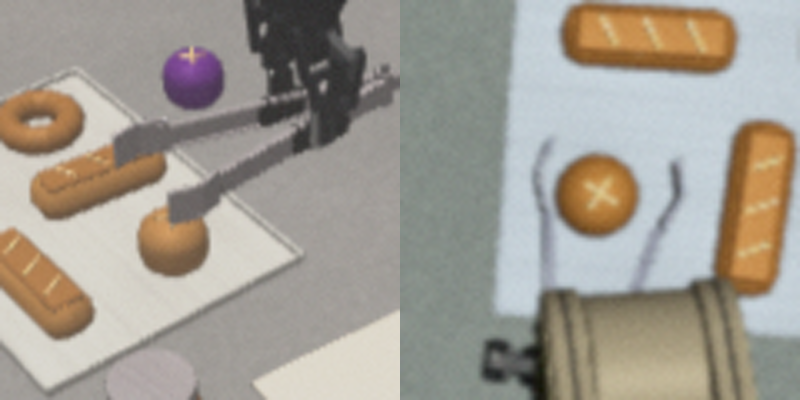

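```bash
python3 - <<'E'
from h import *
K,T=cam("top")
h=ray([(314.2,214.5),(349.5,218)],0.105,K,T); r=ray([(328.9,218.3)],0.028,K,T)
d=np.array([.988,-.153]); print(h.round(4),h.mean(0),r,"along",(r-h.mean(0))[0,:2]@d,"lat",(r-h.mean(0))[0,:2]@[.153,.988])
E
```

```text
[[ 0.6    -0.0682  0.105 ]
 [ 0.5921 -0.1612  0.105 ]] [ 0.59603865 -0.11466029  0.105     ] [[ 0.59627994 -0.11521997  0.028     ]] along 0.00032403318561302955 lat -0.0005160463732296338
```

The top view agrees: the heads are centred over the roll to within 1 mm, and the roll sits between them at crop (597,195). Now I descend.

Request:
send_rows(
  plan=[
    [[0,0,0,0.01,0,0.08,0.64],[0,0,0,0,0,0.1,0.64],[0,0,0,0,0,0.1,0.64],[0,0,0,0,0,0.055,0.64],[0,0,0,0,0,0,0.64],[0,0,0,0,0,0,0.64],[0,0,0,0,0,0,0.64]],
  ],
)

```text
clock: 8.83
position: [0.4725, -0.0939, 0.0357]
ee_rot: [0.077, 0.997, -0.0, 0.001]
ft_force: [0.6, 0.7, -0.8]
grip_width: 0.643
grasp_force: 8.9
```

```bash
python3 - <<'E'
from h import *
s=optics.camera("scene"); t=optics.camera("top")
a=cv2.resize(s[110:230,200:320],(400,400),interpolation=cv2.INTER_CUBIC); b=cv2.resize(t[170:270,280:380],(400,400),interpolation=cv2.INTER_CUBIC)
cv2.imwrite("pics/c6.png",np.hstack([a,b])[:,:,::-1])
E
```

```text
(no output)
```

View pics/c6.png

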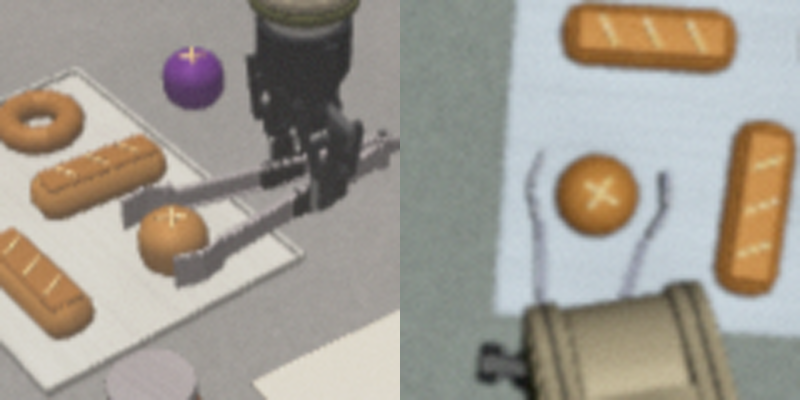

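The heads straddle the roll, at crop (172,240) in the scene view and (597,195) in the top view. I lower 2 mm and squeeze.

Request:
send_rows(
  plan=[
    [[0,0,0,0,0,0.01,0.64],[0,0,0,0,0,0,0.6],[0,0,0,0,0,0,0.56],[0,0,0,0,0,0,0.52],[0,0,0,0,0,0,0.48],[0,0,0,0,0,0,0.44],[0,0,0,0,0,0,0.4],[0,0,0,0,0,0,0.4],[0,0,0,0,0,0,0.4],[0,0,0,0,0,0,0.4],[0,0,0,0,0,0,0.4],[0,0,0,0,0,0,0.4]],
  ],
  squeeze=40,
)

```text
clock: 9.93
position: [0.4715, -0.0939, 0.0323]
ee_rot: [0.077, 0.997, -0.0, 0.0]
ft_force: [-0.5, -1.1, -1.6]
grip_width: 0.489
grasp_force: 40.5
```

The grip opening is 41.6 mm, which matches 42 mm shut on the roll. I lift.

Request:
send_rows(
  plan=[
    [[0,0,0,0,0,-0.03,0.4],[0,0,0,0,0,-0.06,0.4],[0,0,0,0,0,-0.09,0.4],[0,0,0,0,0,-0.12,0.4],[0,0,0,0,0,-0.12,0.4],[0,0,0,0,0,-0.12,0.4],[0,0,0,0,0,-0.12,0.4],[0,0,0,0,0,-0.12,0.4],[0,0,0,0,0,-0.1,0.4],[0,0,0,0,0,-0.08,0.4],[0,0,0,0,0,-0.06,0.4],[0,0,0,0,0,-0.02,0.4],[0,0,0,0,0,0,0.4],[0,0,0,0,0,0,0.4]],
  ],
)

```text
clock: 11.1
position: [0.4711, -0.0938, 0.2398]
ee_rot: [0.077, 0.997, 0.0, -0.0]
ft_force: [0.0, -0.2, -2.1]
grip_width: 0.492
grasp_force: 40.9
```

```bash
python3 - <<'E'
from h import *
s=optics.camera("scene"); t=optics.camera("top"); o=get_obs()
a=cv2.resize(s[60:220,180:340],(400,400),interpolation=cv2.INTER_CUBIC); b=cv2.resize(t[170:330,80:380],(400,213),interpolation=cv2.INTER_CUBIC)
b=np.vstack([b,np.zeros((187,400,3),np.uint8)])
cv2.imwrite("pics/c7.png",np.hstack([a,b])[:,:,::-1])
K,T=cam("top")
# box: rim top corners refined from first top picture, brown mask
im=np.load("pics/top0.npy"); hsv=cv2.cvtColor(im,cv2.COLOR_RGB2HSV)
m=cv2.inRange(hsv,(8,70,40),(25,255,255)); m[:,:80]=0; m[:,205:]=0; m[:185]=0; m[325:]=0
P=np.argwhere(m)[:,::-1].astype(np.float32); r=cv2.minAreaRect(P); bx=cv2.boxPoints(r); print(r,ray(bx,.12,K,T).round(4).tolist())
print("centre",ray(r[0],.12,K,T), np.round(o["position"],4))
E
```

```text
((144.29708862304688, 254.51956176757812), (88.55924987792969, 113.67823028564453), 8.530765533447266) [[0.3602, 0.4999, 0.12], [0.6503, 0.4683, 0.12], [0.6194, 0.2397, 0.12], [0.33, 0.2752, 0.12]]
centre [[0.4887028  0.37088915 0.12      ]] [ 0.4709 -0.0938  0.2393]
```

View pics/c7.png

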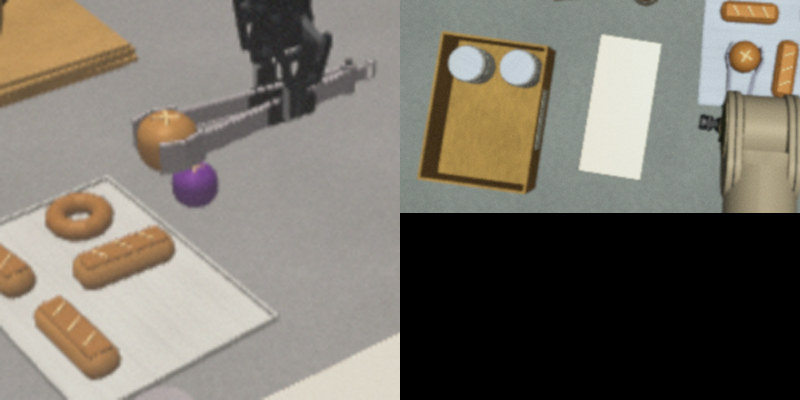

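The roll is held off the tray, at crop (167,140) in the scene view, and the other bread is undisturbed. The purple look-alike is only behind it in the view. Next I carry the roll to the box centre, about (0.491, 0.371).

Request:
send_rows(
  plan=[
    [[0,0,0,0.014,0.036,0,0.4],[0,0,0,0.028,0.072,0,0.4],[0,0,0,0.042,0.108,0,0.4],[0,0,0,0.056,0.1445,0,0.4],[0,0,0,0.056,0.1445,0,0.4],[0,0,0,0.056,0.1445,0,0.4],[0,0,0,0.056,0.1445,0,0.4],[0,0,0,0.056,0.1445,0,0.4],[0,0,0,0.056,0.1445,0,0.4],[0,0,0,0.056,0.1445,0,0.4],[0,0,0,0.056,0.1445,0,0.4],[0,0,0,0.056,0.1445,0,0.4],[0,0,0,0.056,0.1445,0,0.4],[0,0,0,0.056,0.1445,0,0.4],[0,0,0,0.056,0.1445,0,0.4],[0,0,0,0.056,0.1445,0,0.4],[0,0,0,0.042,0.108,0,0.4],[0,0,0,0.028,0.072,0,0.4],[0,0,0,0.014,0.036,0,0.4],[0,0,0,0,0,0,0.4]],
  ],
)

```text
clock: 12.87
position: [0.3627, 0.393, 0.2402]
ee_rot: [0.075, 0.997, 0.0, -0.001]
ft_force: [0.2, 0.5, -1.8]
grip_width: 0.488
grasp_force: 40.9
```

Request:
send_rows(
  plan=[
    [[0,0,0,0,0,0,0.4],[0,0,0,0,0,0,0.4],[0,0,0,0,0,0,0.4],[0,0,0,0,0,0,0.4],[0,0,0,0,0,0,0.4],[0,0,0,0,0,0,0.4]],
  ],
)

```text
clock: 13.37
position: [0.366, 0.3899, 0.2403]
ee_rot: [0.078, 0.997, -0.0, 0.0]
ft_force: [0.2, -0.9, -1.7]
grip_width: 0.49
grasp_force: 40.9
```

```bash
python3 - <<'E'
from h import *
s=optics.camera("scene"); t=optics.camera("top"); o=get_obs()
print(np.round(o["joint_pos"],3))
a=cv2.resize(s[60:360,260:560],(400,400)); b=cv2.resize(t[170:330,70:230],(400,400),interpolation=cv2.INTER_CUBIC)
cv2.imwrite("pics/c8.png",np.hstack([a,b])[:,:,::-1])
E
```

```text
[ 0.109  0.362 -1.217  1.666  0.347  1.358  0.253]
```

View pics/c8.png

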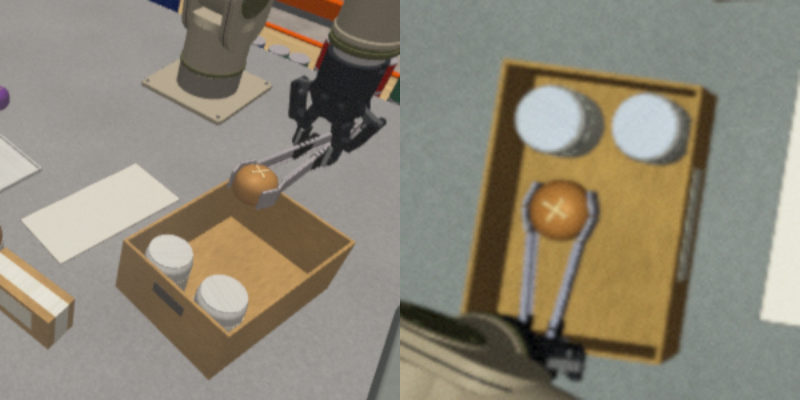

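The roll is held level in the tongs over the middle of the box: about (0.492, 0.370), with its underside roughly 9 cm above the rim. The readings are steady, so I hand in.

```bash
python3 -c "
from workcell import job
print(job.hand_in())"
```

```text
the job is handed in; nothing more can be done
None
```

The job is handed in: the tongs are still squeezed on the roll, holding it over the middle of the open parcel box with its underside about 9 cm above the rim, after about 13 s of the 45 s allowed.

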